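# Tuck a specimen carrier under the weighted hold-down arm

### The arm

A 6-joint arm with a two-finger parallel gripper is mounted at the origin on a cart in front of the work surface, level with it; the furniture and walls round the work are solid. World frame = base frame: x ahead of the robot, y to its left, z up, the work surface at z = 0. Lengths are in mm, angles in rad, forces in N, time in s.
With the tool pointing down it reaches from about 275 to 750 mm from the base axis. Payload 10.2 kg.
Tool frame: the origin (TCP) lies at the very end of the fingers, on their centre line; the grasp point (between the pads) lies 19 mm behind it; z points along the fingers, y is the direction in which the jaws open and shut (so a half turn about z gives the same grasp; the last joint's range is limited). The gripper opens to 85 mm and grips with 20 to 120 N. Pads are 22 mm wide; open, the fingers measure 114 mm over their backs; the gripper's body (76 mm by 85 mm) begins 54 mm behind the grasp point. The pads swing forward as they close: fully open they stand 13 mm farther back than shut.
Start: joints at [1.088, 0.313, 1.498, -0, 1.331, -0.223], TCP at [134.878, 507.384, 231.294] pointing down, gripper open.
Joint ranges: [-2.94, 2.94], [-0.97, 2.17], [0.19, 2.56], [-1.23, 4.37], [0.02, 3.11], [-2.88, 2.88]. Speed limits (rad/s): [2.39, 2.39, 3.01, 3.14, 3.14, 3.14].

### API

Orientations are given as a unit quaternion [w, x, y, z].
In Python, from rig import readout, cams, finish_job gives the robot as it stands. The module is installed in compiled form; this text tells all that it offers.
- The arm moves only by the tool carry_out, never from a script. Its argument "steps" is one flat list of numbers, 7 for each row, row after row: the shift along the tool's x, y, z in cm, then the turn, a rotation vector about the tool's x, y, z in units of 5 degrees (1.0 is 5 degrees), then the opening, from -1 (shut) to 1 (fully open), so that 0 is half open. In form: [x, y, z, ax, ay, az, hand, x, y, z, ax, ay, az, hand, ...]. A call has 1 to 20 rows; each row shifts and turns the commanded pose from where the row before left it, along the tool's axes as they then stand; what a row does not reach is not made up. A row lasts 1/12 s, in which the tool goes at most 41.7 mm and 7.16 degrees, less where a joint would pass 70% of its speed; a pose out of reach is approached as far as the arm can. A call with a gripper value outside its range is refused whole. The fingers move at their own pace and stop on an object; "grip_force" is the grip in N (left out, the last holds). Time passes only in rows, so rows that do not move let the fingers close. It gives the time, the measured TCP pose, the force and the opening at its end, in the units of the state.
- readout.sense(): the state, without advancing time (a new reading comes with each control period).
- cams.capture(name): name is "scene" or "top" or "wrist"; returns the picture (384x512x3 uint8, red, green, blue); there is no depth.
- cams.calibration(name): a dict with "fx", "fy", "cx", "cy" (pixels), "R" (3x3) and "t" (3): a world point X has camera coordinates R X + t; the wrist camera has in their place "T_tool_cam" (4x4, takes a point from camera to tool coordinates, whose origin is the TCP and whose axes are the flange's). Camera axes: x right, y down, z forward; pixel columns grow to the right and rows downward; lengths in mm; the calibration is good to about 2 mm. The wrist camera is an equidistant fisheye: a pixel r from the principal point sees the ray r / f radians off the axis. A picture is of the moment at which its call begins: read the wrist's pose just before it. calibration takes no time and is no camera call.
- finish_job(): hands the job in, once; it reports no verdict.
The state is a dict: "time_s": time; "joints": joint angles; "dq": joint speeds; "tau": joint torques, N m; "eef_pos": TCP position; "ee_rot": TCP orientation; "force": force on the tool from outside, world axes, zero at the start; "wrist_torque": the same for the moment, N m; "grip_width": opening from 0.0 (shut) to 1.0 (fully open).
Only numpy, scipy, OpenCV 4.12 (cv2) and the standard library are available. Lean on these libraries where they do the work, as an engineer would, in place of code of your own. Each camera call takes 0.05 s, during which the arm holds its last target.

### The job

Put the loose long specimen carrier on top of the pile of like carriers in the stand, by sliding it in under the weighted arm from the open front until it is fully home against the stop, square and flush with the pile, so that the arm rests on it. Leave the carriers already in the pile in their place and do not disturb the short carrier, which does not belong in the stand.

Things in the scene. Friction and masses are not known exactly. Their poses are not given: they have to be found in the camera images.
- carrier_center (a point): centre (half-way up) of the loose long carrier: a flat aluminium frame 110 x 46 x 8 mm (x, y, z) with a long glass window, 70 g, lying flat on the bench. Its x axis runs along its length; either end may go first. It can be held across its 46 mm width, best in the trailing half so that the fingers stay clear of the arm.
- seat (a point): where the carrier's centre must come to rest, fixed in the stand, 30 mm above the bench; x axis: level, the way carriers slide in, from the open front toward the hinge; z up. Grey base 80 mm wide, 10 mm high, front and sides open; it ends 51 mm in front of the seat. The stop, two cheeks 44 mm high, is 56 mm beyond the seat: a carrier touching it is 1 mm past the seat.
- hold_arm (a joint): weighted arm's angle, rad: 0 resting on the pile, about 0.11 on a third carrier. Steel, 24 mm wide on the stand's middle line, hinged 79 mm beyond the seat; bears 9 mm beyond it. Its front lip slopes up at 27 deg to its tip 24 mm before the seat, 43 mm above the bench. A carrier slid in 0 to 10 mm above the pile lifts it (a few newtons). The weight's top, 57 mm up, is the stand's highest point.
- pile_top_center (a point): centre (half-way up) of the upper of two long carriers already piled flat in the stand (each 110 x 46 x 8 mm, loose, held by the arm), x along its length. Top of the pile 26 mm above the bench; it reaches 55 mm in front of the seat. It must stay there.
- short_center (a point): centre (half-way up) of the short carrier that does not belong: 66 x 46 x 8 mm, aluminium frame with a square glass window, lying flat on the bench. Leave it alone.
Mind the look-alikes: they are no part of the job. What is shaped like the part that bears carrier_center but purple is not meant.

How it is judged (in metres and radians):
At the end, for the whole second after the job is handed in: The long carrier lies still and flat on the pile with its centre within 12 mm lengthwise and sideways of the seat (5 mm in height) and within 0.2 rad of square, the arm rests on it (joint 0.07 to 0.18), and the upper carrier of the pile is still beneath it within 15 mm of its place (x of carrier_center in the frame of seat between -0.012 and 0.012 m and y of carrier_center in the frame of seat between -0.012 and 0.012 m and z of carrier_center in the frame of seat between -0.005 and 0.005 m and x of pile_top_center in the frame of seat between -0.015 and 0.015 m and y of pile_top_center in the frame of seat between -0.015 and 0.015 m and z of pile_top_center in the frame of seat between -0.011 and -0.005 m and angle between the x axis of carrier_center and the x axis of seat, either way round below 0.2 rad and angle between carrier_center's own z axis and vertical below 0.1 rad and value of joint hold_arm between 0.07 and 0.18 rad and linear speed of carrier below 0.02 m/s); the robot touches nothing.
It fails at once if the short carrier was moved by more than 20 mm (distance of short_center from where it was at the start of the episode above 0.02 m).
It fails at once if a carrier of the pile was pushed or pulled out of place by more than 20 mm (distance of pile_top_center from where it was at the start of the episode above 0.02 m).
It also fails if it takes over 38 s, if anything falls off the work surface, if the arm or the gripper's body presses on something with over 40 N, if the wrist force passes 120 N, or if a joint passes its speed limit or range.

## Working session

There is one attempt and no reset: what is moved stays moved. The work goes in short steps, Python scripts to look and compute and a tool call to move; the robot and the scene stay as the last step left them, time stands still between calls to the robot, and variables do not carry over. Pictures are saved under pics/ and viewed, and the job is handed in when it is done.

Besides the shell and the picture viewer there is one more tool, called after "Call:" as name(argument=value, ...) on one line, values as JSON. carry_out: Moves the arm, as the interface text tells. Its arguments: {"type":"object","properties":{"steps":{"type":"array","items":{"type":"number"}},"grip_force":{"type":"number"}},"required":["steps"]}

```bash
mkdir -p pics
python3 - <<'E'
from rig import readout,cams
import cv2,numpy as np
s=readout.sense();print(s)
for n in("scene","top","wrist"):
    im=cams.capture(n);cv2.imwrite(f"pics/{n}0.png",im[:,:,::-1]);c=cams.calibration(n);print(n,c)
E
```

```text
{'time_s': 0.0, 'joints': array([ 1.08759810e+00,  3.13458513e-01,  1.49847712e+00, -1.15356539e-05,
        1.33101962e+00, -2.23417601e-01]), 'dq': array([ 1.35399605e-03, -1.31406299e-03, -1.21550255e-04, -4.91187392e-05,
       -5.53250512e-04,  3.67667924e-04]), 'tau': array([ 6.70475474e-04, -4.12271726e+01, -2.59732962e+01, -1.84632618e-04,
        4.24492799e-03,  7.68046363e-06]), 'eef_pos': array([134.74734344, 507.12618196, 230.71566137]), 'ee_rot': array([-2.30474965e-04,  1.29523990e-01,  9.91576054e-01, -6.41153344e-04]), 'force': array([-0.85849261, -0.48775707,  0.48614232]), 'wrist_torque': array([-0.03267262, -0.04021998, -0.0024492 ]), 'grip_width': 1.0023163377914812}
scene {'fx': 421.77020392004385, 'fy': 421.77020392004385, 'cx': 262.6225136225107, 'cy': 206.18734018041474, 'R': array([[ 0.62010933, -0.78446429,  0.00895529],
       [-0.51663397, -0.41692992, -0.74783606],
       [ 0.59038441,  0.45911351, -0.66382304]]), 't': array([-458.0853772 ,  291.95310374, 1192.51547124])}
top {'fx': 392.28353007799956, 'fy': 392.28353007799956, 'cx': 259.40634511503407, 'cy': 194.6247544873915, 'R': array([[-0.02094034, -0.99964234, -0.01663388],
       [-0.99646958,  0.02222105, -0.08096053],
       [ 0.0813012 ,  0.01487981, -0.9965785 ]]), 't': array([ -91.53624923,  562.47887173, 1283.251954  ])}
wrist {'fx': 297.3186396354542, 'fy': 297.3186396354542, 'cx': 258.54916893628376, 'cy': 196.69727286802356, 'T_tool_cam': array([[ 2.19389144e-04, -9.61977201e-01, -2.73129670e-01,
         6.92649057e+01],
       [ 9.99999154e-01,  5.61287628e-04, -1.17364380e-03,
        -3.60763146e-01],
       [ 1.28232288e-03, -2.73129181e-01,  9.61976510e-01,
        -1.41748111e+02],
       [ 0.00000000e+00,  0.00000000e+00,  0.00000000e+00,
         1.00000000e+00]])}
```

View pics/scene0.png

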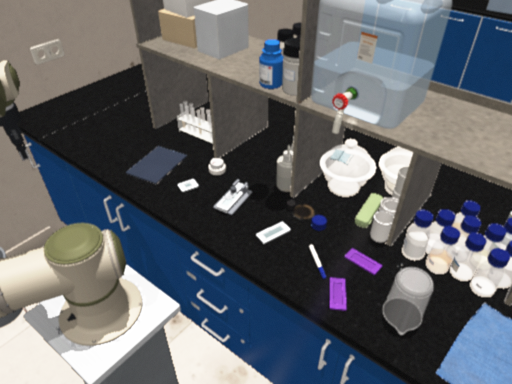

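View pics/top0.png

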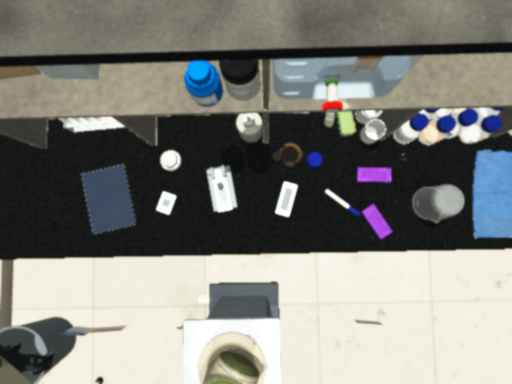

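View pics/wrist0.png

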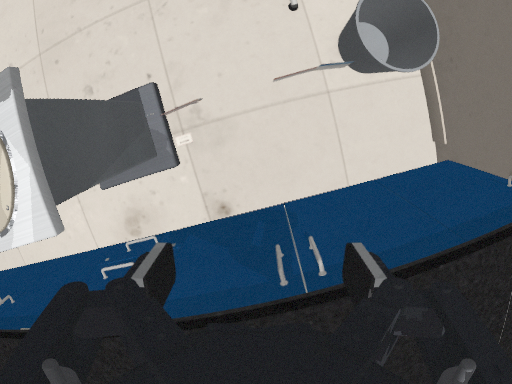

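Run:
```python
import cv2,numpy as np
a=cv2.imread("pics/top0.png")[150:230,145:315];cv2.imwrite("pics/topc.png",cv2.resize(a,None,fx=4.7,fy=4.7,interpolation=cv2.INTER_CUBIC))
a=cv2.imread("pics/scene0.png")[165:250,165:305];cv2.imwrite("pics/scenec.png",cv2.resize(a,None,fx=5.7,fy=5.7,interpolation=cv2.INTER_CUBIC))
```

```text
(no output)
```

View pics/topc.png

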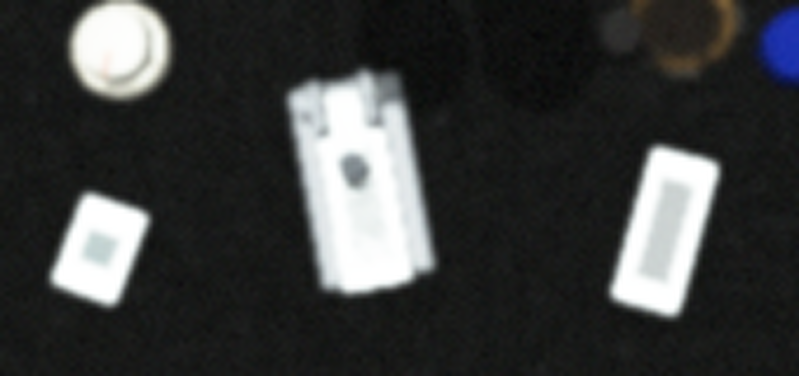

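View pics/scenec.png

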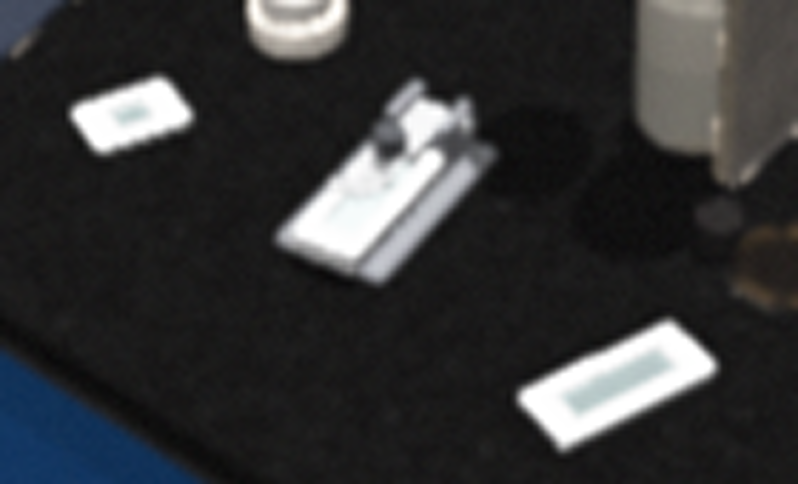

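Candidates, in top pixels: silver long carrier at (287,199) with a long window, silver short one at (166,203) with a square window, and two purple ones at (374,175) and (377,221). The crop confirms that (287,199) is the carrier meant. The stand is at (221,189), with its open front facing down in the image, toward the robot.

```bash
cat > h.py <<'E'
import numpy as np,cv2
from scipy.spatial.transform import Rotation as Ro
from rig import readout,cams
def cast(cal,px,z,tool=None):
    px=np.atleast_2d(np.array(px,float))
    d=np.c_[(px[:,0]-cal['cx'])/cal['fx'],(px[:,1]-cal['cy'])/cal['fy'],np.ones(len(px))]
    if tool is None:
        R=cal['R'].T;o=-R@cal['t']
    else:
        r=np.hypot(d[:,0],d[:,1]);k=np.where(r<1e-9,1,np.sin(r)/np.maximum(r,1e-9))
        d=np.c_[d[:,0]*k,d[:,1]*k,np.cos(r)]
        T=cal['T_tool_cam'];p,q=tool;Rt=Ro.from_quat([q[1],q[2],q[3],q[0]]).as_matrix()
        R=Rt@T[:3,:3];o=Rt@T[:3,3]+p
    D=d@R.T
    return o+D*((z-o[2])/D[:,2])[:,None]
def snap(n,f):
    s=readout.sense();im=cams.capture(n)[:,:,::-1].copy();cv2.imwrite(f"pics/{f}.png",im);return im,(s['eef_pos'],s['ee_rot']),s
def rect(pts):
    (c,wh,a)=cv2.minAreaRect(pts[:,:2].astype(np.float32));
    b=cv2.boxPoints((c,wh,a));e=[b[1]-b[0],b[2]-b[1]];l=max(e,key=np.linalg.norm)
    ang=np.degrees(np.arctan2(l[1],l[0]));ang=(ang+90)%180-90
    return np.round(c,1),np.round(wh,1),round(float(ang),1)
E
python3 - <<'E'
from h import *
for n,wins in(("top",{"long":(270,175,305,222),"short":(150,185,182,222),"stand":(200,160,245,216)}),("scene",{"long":(250,215,295,248),"short":(173,175,202,195)})):
    cal=cams.calibration(n);im=cv2.imread(f"pics/{n}0.png")
    big=cv2.resize(im,None,fx=4,fy=4,interpolation=cv2.INTER_CUBIC)
    for k,(a,b,c,d) in wins.items():
        m=(cv2.cvtColor(big,cv2.COLOR_BGR2GRAY)[b*4:d*4,a*4:c*4]>125).astype(np.uint8)
        cs,_=cv2.findContours(m,cv2.RETR_EXTERNAL,cv2.CHAIN_APPROX_NONE);q=max(cs,key=cv2.contourArea)[:,0]
        px=(q+[a*4,b*4]+.5)/4-.5
        print(n,k,rect(cast(cal,px,8 if k!="stand" else 10)))
cal=cams.calibration("top")
# stand: crop px/4.7+offset
f=lambda x,y:((x+.5)/4.7-.5+145,(y+.5)/4.7-.5+150)
P=cast(cal,[f(343,291),f(414,278)],26);print("pile front corners",P)
P=cast(cal,[f(323,291),f(436,268)],10);print("base front corners",P)
E
```

```text
top long (array([ 546.1, -192.5]), array([ 53.1, 117. ]), -17.0)
top short (array([541.9, 212.9]), array([53.3, 73.1]), -20.9)
top stand (array([585.2,  24.1]), array([155.9,  81.9]), 9.7)
scene long (array([ 546.7, -195.5]), array([ 55.5, 118.3]), -17.0)
scene short (array([543.4, 209.3]), array([59.1, 72.6]), -21.0)
pile front corners [[507.00716857  35.9234518   26.        ]
 [515.08281946 -14.296461    26.        ]]
base front corners [[507.96653796  52.1777931   10.        ]
 [522.6285379  -28.77566719  10.        ]]
```

Call:
carry_out(steps=[-3.0,-1.8,0,0,0,0,1,-3.0,-1.8,0,0,0,0,1,-3.0,-1.8,0,0,0,0,1,-3.0,-1.8,0,0,0,0,1,-3.0,-1.8,0,0,0,0,1,-3.0,-1.8,0,0,0,0,1,-3.0,-1.8,0,0,0,0,1,-3.0,-1.8,0,0,0,0,1,-3.0,-1.8,0,0,0,0,1,-3.0,-1.8,0,0,0,0,1,-3.0,-1.8,0,0,0,0,1,-3.0,-1.8,0,0,0,0,1,-3.0,-1.8,0,0,0,0,1,-3.0,-1.8,0,0,0,0,1,-3.0,-1.8,0,0,0,0,1,-3.0,-1.8,0,0,0,0,1,-3.0,-1.8,0,0,0,0,1,-3.0,-1.8,0,0,0,0,1,-3.0,-1.8,0,0,0,0,1,0,0,0,0,0,0,1])

```text
time_s: 1.82
eef_pos: [600.4, 25.9, 229.9]
ee_rot: [-0.0, 0.132, 0.991, -0.001]
force: [-0.3, -1.0, -1.0]
grip_width: 0.998
```

Run:
```python
from h import *
im,t,s=snap("wrist","w1");print(s['time_s'],t,np.abs(s['dq']).max())
```

```text
1.8167 (array([600.44532026,  25.93561189, 229.85945324]), array([-1.99301507e-04,  1.31688905e-01,  9.91290937e-01, -5.21070597e-04])) 0.1029288032054545
```

View pics/w1.png

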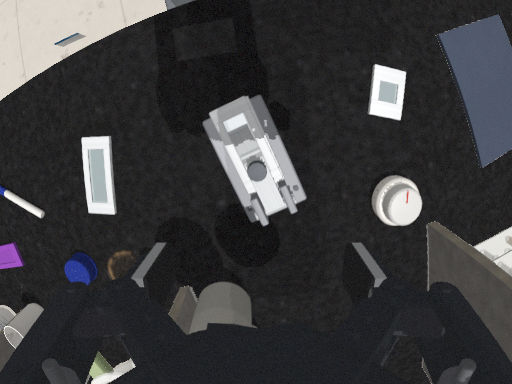

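The wrist view shows the loose long carrier at (98,175), the stand at about (252,158) with its front facing up in the image, and the short carrier at (387,92).

Run:
```python
from h import *
cal=cams.calibration("wrist");im=cv2.imread("pics/w1.png")
t=(np.array([600.445,25.936,229.859]),np.array([-1.993e-4,.131689,.991291,-5.2e-4]))
big=cv2.resize(im,None,fx=4,fy=4,interpolation=cv2.INTER_CUBIC);g=cv2.cvtColor(big,cv2.COLOR_BGR2GRAY)
for k,(a,b,c,d) in {"long":(70,125,128,225),"short":(360,55,415,130)}.items():
    m=(g[b*4:d*4,a*4:c*4]>120).astype(np.uint8)
    cs,_=cv2.findContours(m,cv2.RETR_EXTERNAL,cv2.CHAIN_APPROX_NONE);q=max(cs,key=cv2.contourArea)[:,0]
    print(k,rect(cast(cal,(q+[a*4,b*4]+.5)/4-.5,8,t)))
cv2.imwrite("pics/w1c.png",cv2.resize(im[85:235,190:320],None,fx=4,fy=4,interpolation=cv2.INTER_CUBIC))
```

```text
long (array([ 545.8, -191.6]), array([ 49.8, 110.9]), -17.1)
short (array([541.4, 211.7]), array([48.1, 67. ]), -21.1)
```

View pics/w1c.png

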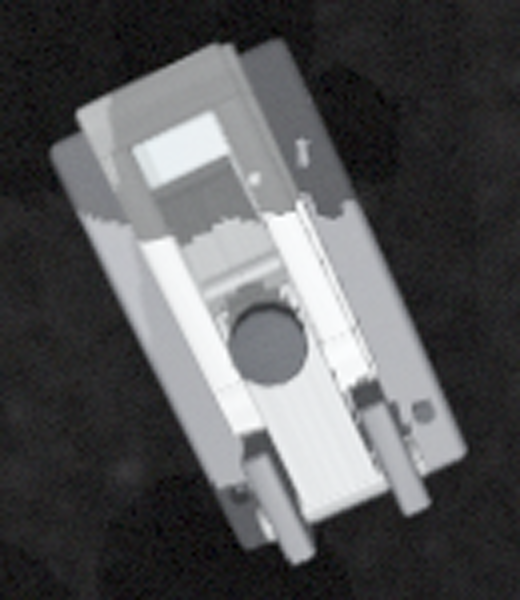

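Run:
```python
from h import *
cal=cams.calibration("wrist")
t=(np.array([600.445,25.936,229.859]),np.array([-1.993e-4,.131689,.991291,-5.2e-4]))
f=lambda L:[((x+.5)/4-.5+190,(y+.5)/4-.5+85) for x,y in L]
B=cast(cal,f([(50,150),(285,40),(467,452),(245,550)]),10,t)[:,:2];P=cast(cal,f([(78,112),(222,44)]),26,t)[:,:2]
an=lambda v:np.degrees(np.arctan2(v[1],v[0]))
print(B,P)
print("side",an(B[2]-B[1]),an(B[3]-B[0]),"front",an(B[0]-B[1])-90,"pile front",an(P[0]-P[1])-90, np.linalg.norm(B[0]-B[1]),np.linalg.norm(P[0]-P[1]))
for a in(9.,9.5,10,10.5):
    u=np.array([np.cos(np.radians(a)),np.sin(np.radians(a))]);print(a,B[:2].mean(0)+51*u,P.mean(0)+55*u)
# arm hole/weight centre at top 57, axis check
print(cast(cal,f([(268,345)]),57,t))
```

```text
[[523.28518439 -25.52408946]
 [510.6688895   51.98986061]
 [649.43336733  74.82312638]
 [662.9245822   -2.36301948]] [[515.43064799 -11.41197089]
 [508.03563883  33.96142325]]
side 9.344111039218067 9.417538350714155 front -170.75551114188062 pile front -170.743255701475 78.53396304233023 45.97206822007409
9.0 [567.34914232  21.21104329] [566.05600214  19.87862176]
9.5 [567.27760263  21.65031347] [565.9788515  20.3523445]
10 [567.20223235  22.08894263] [565.89756983  20.82537595]
10.5 [567.12303723  22.52689737] [565.81216333  21.29768008]
[[591.10046571  25.34539202  57.        ]]
```

Call:
carry_out(steps=[0,0,0,0,0,0.37,1,0.3,-2.8,1.4,0,0,0,1,0.3,-2.8,1.4,0,0,0,1,0.3,-2.8,1.4,0,0,0,1,0.3,-2.8,1.4,0,0,0,1,0.3,-2.8,1.4,0,0,0,1,0.3,-2.8,1.4,0,0,0,1,0.3,-2.8,1.4,0,0,0,1,0.3,-2.8,1.4,0,0,0,1,0,0,0,0,0,0,1,0,0,0,0,0,0,1])

```text
time_s: 2.78
eef_pos: [509.7, -177.1, 118.9]
ee_rot: [-0.001, 0.146, 0.989, 0.0]
force: [0.7, -0.1, -0.2]
grip_width: 0.999
```

Run:
```python
from h import *
im,t,s=snap("wrist","w2");print(s['time_s'],t)
R=Ro.from_quat([*t[1][1:],t[1][0]]).as_matrix();print(np.degrees(np.arctan2(R[1,0],R[0,0])),R.T@(np.array([511.6,-181.5,0])-t[0]))
cal=cams.calibration("wrist");big=cv2.resize(im,None,fx=4,fy=4,interpolation=cv2.INTER_CUBIC);g=cv2.cvtColor(big,cv2.COLOR_BGR2GRAY)
cv2.imwrite("pics/w2m.png",(g>120).astype(np.uint8)[::4,::4]*255)
```

```text
2.7833 (array([ 509.65595583, -177.06673944,  118.90671472]), array([-6.82351674e-04,  1.46280442e-01,  9.89242841e-01,  4.10120760e-04]))
163.1771527769202 [ -3.31868316  -3.75364509 118.8996905 ]
```

View pics/w2.png

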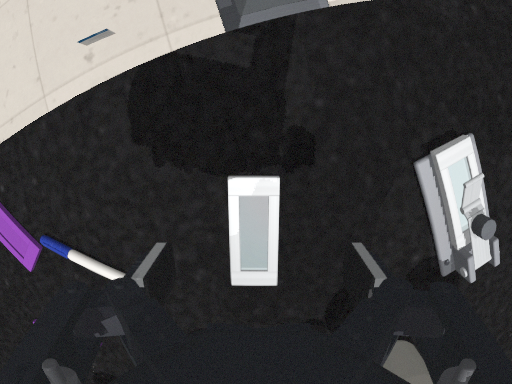

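Run:
```python
from h import *
cal=cams.calibration("wrist");im=cv2.imread("pics/w2.png")
t=(np.array([509.656,-177.067,118.907]),np.array([-6.8e-4,.14628,.989243,4.1e-4]))
big=cv2.resize(im,None,fx=4,fy=4,interpolation=cv2.INTER_CUBIC);g=cv2.cvtColor(big,cv2.COLOR_BGR2GRAY)
a,b,c,d=210,165,300,300
m=(g[b*4:d*4,a*4:c*4]>120).astype(np.uint8)
cs,_=cv2.findContours(m,cv2.RETR_EXTERNAL,cv2.CHAIN_APPROX_NONE);q=max(cs,key=cv2.contourArea)[:,0]
px=(q+[a*4,b*4]+.5)/4-.5
r=rect(cast(cal,px,8,t));print(r)
R=Ro.from_quat([*t[1][1:],t[1][0]]).as_matrix()
an=np.radians(r[2]);gp=np.array([*(r[0]-36*np.array([np.cos(an),np.sin(an)])),0])
print(gp,R.T@(gp-t[0]))
```

```text
(array([ 545.4, -193.5]), array([ 46.4, 110.7]), -16.8)
[ 510.93649809 -183.09485531    0.        ] [ -3.14446952  -5.47209326 118.89919205]
```

Call:
carry_out(steps=[-0.1,-0.2,1.8,0,0,0,0.4,-0.1,-0.2,1.8,0,0,0,0.4,-0.1,-0.1,1.8,0,0,0,0.4,0,0,1.8,0,0,0,0.4,0,0,1.8,0,0,0,0.4,0,0,1.8,0,0,0,0.4,0,0,0,0,0,0,0.4,0,0,0,0,0,0,0.4], grip_force=40)

```text
time_s: 3.5
eef_pos: [512.2, -181.7, 11.7]
ee_rot: [-0.0, 0.145, 0.989, 0.0]
force: [0.7, 0.3, 0.3]
grip_width: 0.699
```

Run:
```python
from h import *
im,t,s=snap("wrist","w3");print(s['time_s'],t,s['force'],s['grip_width'])
```

```text
3.5 (array([ 512.24218477, -181.68685376,   11.69558512]), array([-1.58793976e-04,  1.44769866e-01,  9.89465331e-01,  1.38396677e-04])) [0.67550147 0.31732993 0.34173784] 0.6988639661786155
```

View pics/w3.png

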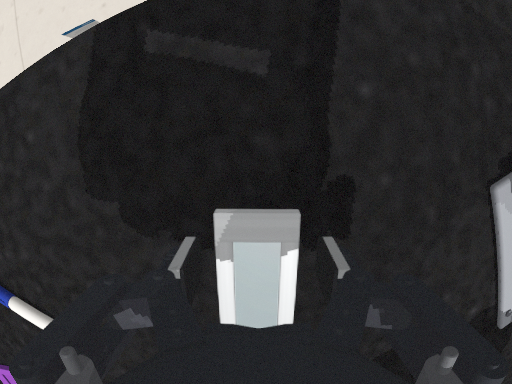

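The carrier is centred between the fingers, with its edges at columns 215 and 299 and the tips at 187 and 325.

Call:
carry_out(steps=[0,0,0.6,0,0,0,0.3,0,0,0.4,0,0,0,0.3,0,0,0.2,0,0,0,0.3,0,0,0,0,0,0,0.3,0,0,0,0,0,0,0.3])

```text
time_s: 3.97
eef_pos: [511.9, -182.9, -0.6]
ee_rot: [0.0, 0.146, 0.989, -0.0]
force: [0.4, -0.6, 0.2]
grip_width: 0.649
```

No contact. I'll lower 1 mm more and close.

Call:
carry_out(steps=[0,0,0.1,0,0,0,0.2,0,0,0,0,0,0,0.0,0,0,0,0,0,0,-0.2,0,0,0,0,0,0,-0.2,0,0,0,0,0,0,-0.2,0,0,0,0,0,0,-0.2], grip_force=40)

```text
time_s: 4.47
eef_pos: [512.0, -183.0, -1.4]
ee_rot: [0.0, 0.146, 0.989, -0.0]
force: [-1.0, 0.8, 5.5]
grip_width: 0.522
```

Run:
```python
from h import *
im,t,s=snap("wrist","w4");print(s['time_s'],t,s['force'],s['grip_width'])
```

```text
4.4667 (array([ 512.03021873, -182.99153457,   -1.36247013]), array([ 2.72603304e-04,  1.45548788e-01,  9.89351027e-01, -1.49769786e-04])) [-0.98723304  0.78196521  5.52942122] 0.5222538948364814
```

View pics/w4.png

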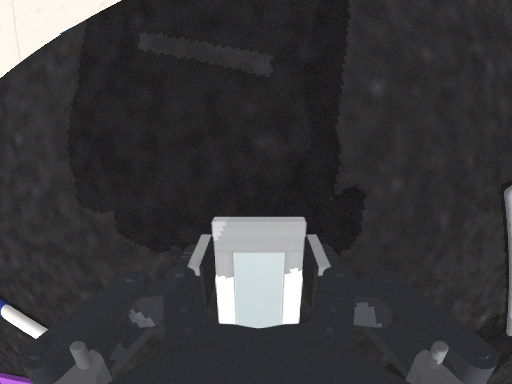

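Call:
carry_out(steps=[0,0,0,0,0,0,-1,0,0,0,0,0,0,-1,0,0,0,0,0,0,-1,0,0,-1,0,0,0,-1,0,0,-2,0,0,0,-1,0,0,-2,0,0,0,-1,0,0,-2,0,0,0,-1,0,0,0,0,0,0,-1], grip_force=60)

```text
time_s: 5.18
eef_pos: [513.4, -183.6, 72.1]
ee_rot: [0.003, 0.145, 0.989, -0.001]
force: [1.0, -0.6, -0.7]
grip_width: 0.517
```

Run:
```python
from h import *
im,t,s=snap("wrist","w5");print(s['time_s'],t,s['force'],s['grip_width'])
a=cams.capture("scene")[:,:,::-1];cv2.imwrite("pics/s5.png",cv2.resize(a[165:265,200:330],None,fx=5.7,fy=5.7,interpolation=cv2.INTER_CUBIC))
```

```text
5.1833 (array([ 513.36195804, -183.61381205,   72.06958734]), array([ 0.00273602,  0.14542154,  0.98936529, -0.00118936])) [ 0.97532318 -0.63451407 -0.71182183] 0.5168235447518396
```

View pics/w5.png

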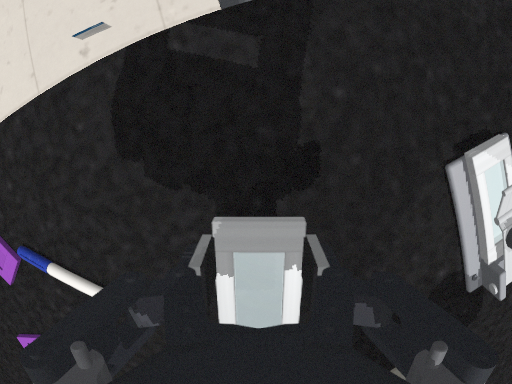

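View pics/s5.png

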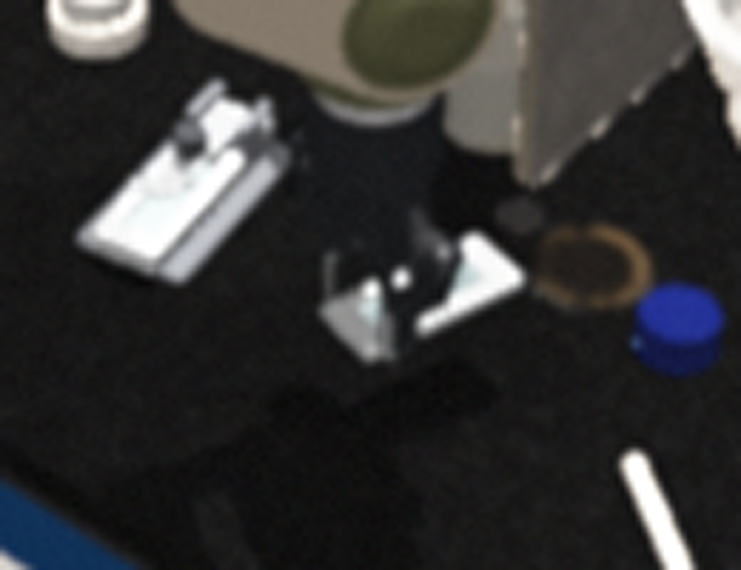

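Call:
carry_out(steps=[0,0,0,0,0,-1.3,-1,0,0,0,0,0,-1.3,-1,0,0,0,0,0,-1.3,-1,0,0,0,0,0,-1.3,-1,0.9,2.7,0,0,0,0,-1,0.9,2.7,0,0,0,0,-1,0.9,2.7,0.5,0,0,0,-1,0.9,2.7,0.5,0,0,0,-1,0.9,2.7,0.5,0,0,0,-1,0.9,2.7,0.5,0,0,0,-1,0.9,2.7,0.5,0,0,0,-1,0,0,0,0,0,0,-1,0,0,0,0,0,0,-1,0,0,0,0,0,0,-1])

```text
time_s: 6.45
eef_pos: [419.4, -6.7, 42.9]
ee_rot: [-0.0, -0.081, 0.997, 0.0]
force: [-0.1, 0.4, 0.3]
grip_width: 0.513
```

```bash
cat > st.py <<'E'
from h import *
import sys
im,t,s=snap("wrist",sys.argv[1]);print(s['time_s'],np.round(t[0],1),np.round(t[1],4),np.round(s['force'],1),s['grip_width'])
R=Ro.from_quat([*t[1][1:],t[1][0]]).as_matrix()
print("yaw",np.degrees(np.arctan2(R[1,0],R[0,0]))%360,"tilt",R[:2,2])
u=np.array([np.cos(np.radians(9.35)),np.sin(np.radians(9.35))]);seat=np.array([566.2,20.6])
c=t[0][:2]-35*R[:2,0];d=c-seat;print("carrier in seat x,y:",d@u,d@[-u[1],u[0]],"bottom z",t[0][2]+1.4)
E
python3 st.py w6
```

```text
6.45 [419.4  -6.7  42.9] [-2.000e-04 -8.080e-02  9.967e-01  0.000e+00] [-0.1  0.4  0.3] 0.5128993095751623
yaw 189.2708001865288 tilt [-4.12464680e-04  2.93683916e-05]
carrier in seat x,y: -114.29248986148458 -3.1362934547229693 bottom z 44.34901879898552
```

View pics/w6.png

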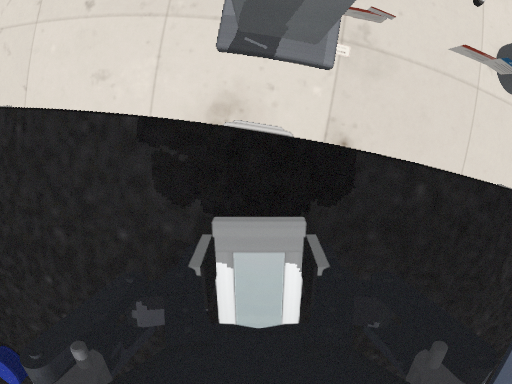

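Call:
carry_out(steps=[0,0.3,0.7,0,0,0,-1,0,0,0.8,0,0,0,-1,0,0,0,0,0,0,-1,0,0,0,0,0,0,-1])

```text
time_s: 6.83
eef_pos: [418.4, -3.6, 27.6]
ee_rot: [-0.001, -0.081, 0.997, 0.0]
force: [-0.3, -0.6, -0.3]
grip_width: 0.519
```

```bash
python3 st.py w7
python3 - <<'E'
from h import *
for n,(a,b,c,d) in(("top",(180,150,270,230)),("scene",(170,170,270,250))):
    im=cams.capture(n)[:,:,::-1];cv2.imwrite(f"pics/{n}7f.png",im);cv2.imwrite(f"pics/{n}7.png",cv2.resize(im[b:d,a:c],None,fx=7,fy=7,interpolation=cv2.INTER_CUBIC))
E
```

```text
6.8333 [418.4  -3.6  27.6] [-7.000e-04 -8.060e-02  9.967e-01  3.000e-04] [-0.3 -0.6 -0.3] 0.5187018462727697
yaw 189.24311824290157 tilt [-0.00147957  0.00041696]
carrier in seat x,y: -114.73506737596753 0.08245165375953153 bottom z 29.027728526308092
```

View pics/top7.png

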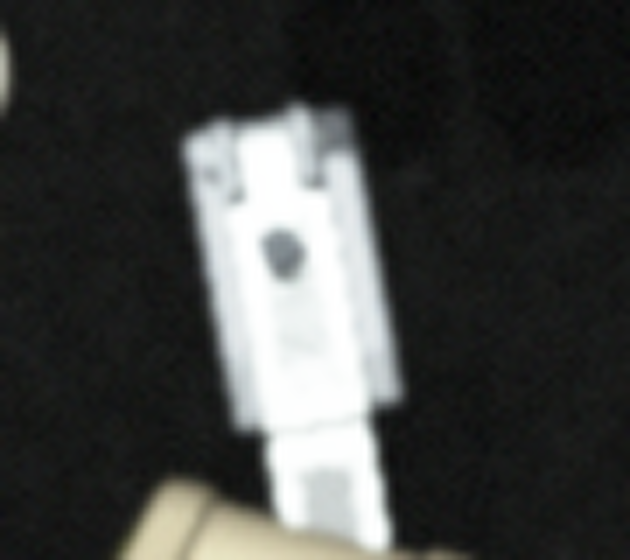

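View pics/scene7.png

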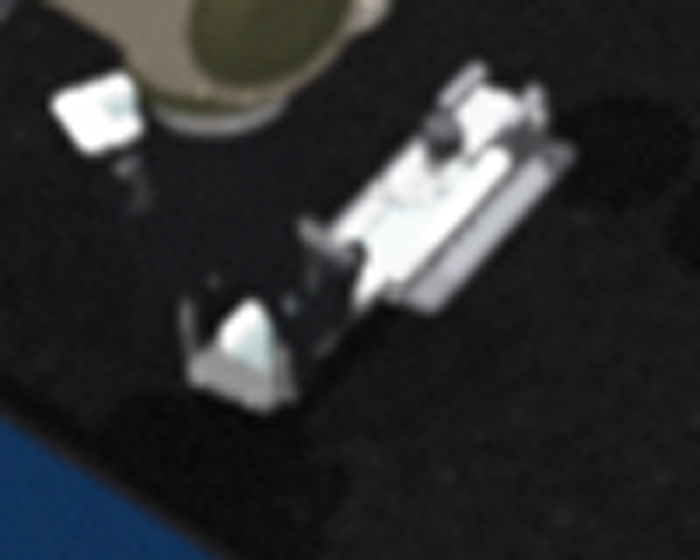

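Both views show the carrier in line with the pile: the seam in the top view runs at about (320,428) and the side edges continue each other. I'll start sliding it in.

Call:
carry_out(steps=[-0.8,0,0,0,0,0,-1,-0.8,0,0,0,0,0,-1,-0.8,0,0,0,0,0,-1,-0.6,0,0,0,0,0,-1,-0.5,0,0,0,0,0,-1,-0.5,0,0,0,0,0,-1,-0.5,0,0,0,0,0,-1,-0.5,0,0,0,0,0,-1,-0.5,0,0,0,0,0,-1,-0.5,0,0,0,0,0,-1])

```text
time_s: 7.82
eef_pos: [477.9, 6.4, 28.0]
ee_rot: [-0.001, -0.081, 0.997, 0.0]
force: [-1.9, -0.5, -1.1]
grip_width: 0.518
```

```bash
python3 st.py w8
```

```text
7.8167 [477.9   6.4  28. ] [-7.000e-04 -8.080e-02  9.967e-01  2.000e-04] [-1.9 -0.5 -1.1] 0.5180347178508036
yaw 189.26984678695172 tilt [-0.00150219  0.00022971]
carrier in seat x,y: -54.46519553382931 0.25329407867435105 bottom z 29.408782217933073
```

Call:
carry_out(steps=[-0.5,0,0,0,0,0,-1,-0.5,0,0,0,0,0,-1,-0.5,0,0,0,0,0,-1,-0.5,0,0,0,0,0,-1,-0.5,0,0,0,0,0,-1,-0.5,0,0,0,0,0,-1,-0.5,0,0,0,0,0,-1,0,0,0,0,0,0,-1])

```text
time_s: 8.53
eef_pos: [513.7, 11.9, 28.4]
ee_rot: [0.001, -0.081, 0.997, -0.0]
force: [0.6, 0.1, -2.3]
grip_width: 0.512
```

```bash
python3 st.py w9
python3 - <<'E'
from h import *
for n,(a,b,c,d) in(("top",(180,150,270,230)),("scene",(170,170,270,250))):
    im=cams.capture(n)[:,:,::-1];cv2.imwrite(f"pics/{n}9.png",cv2.resize(im[b:d,a:c],None,fx=7,fy=7,interpolation=cv2.INTER_CUBIC))
E
```

```text
8.5333 [513.7  11.9  28.4] [ 7.000e-04 -8.080e-02  9.967e-01 -1.000e-04] [ 0.6  0.1 -2.3] 0.5119766648846478
yaw 189.27078204071879 tilt [ 0.0014696  -0.00017166]
carrier in seat x,y: -18.239912219054183 -0.13020936711240372 bottom z 29.81756008362381
```

View pics/w9.png

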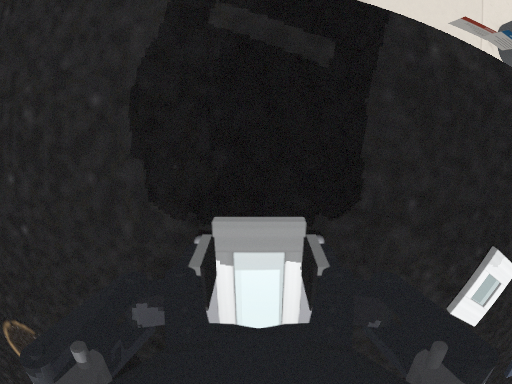

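View pics/scene9.png

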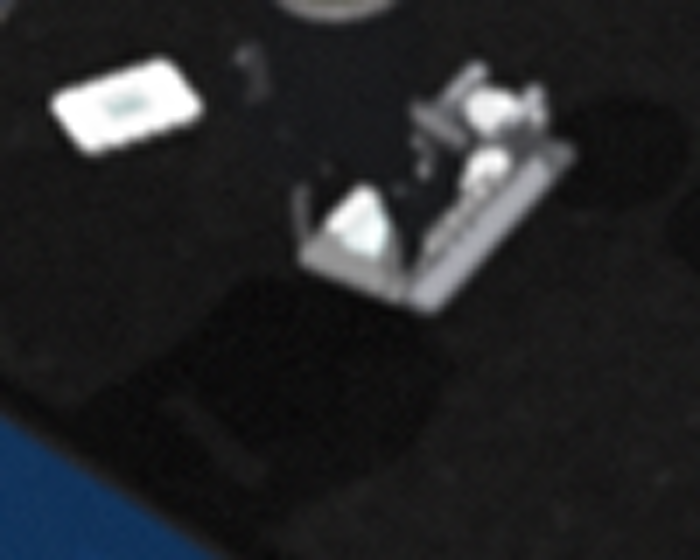

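Call:
carry_out(steps=[-0.4,0,0,0,0,0,-1,-0.4,0,0,0,0,0,-1,-0.4,0,0,0,0,0,-1,-0.2,0,0,0,0,0,-1,-0.2,0,0,0,0,0,-1,0,0,0,0,0,0,-1])

```text
time_s: 9.18
eef_pos: [528.7, 14.5, 28.3]
ee_rot: [0.0, -0.081, 0.997, -0.0]
force: [0.8, 1.1, -1.8]
grip_width: 0.515
```

```bash
python3 st.py w10
```

```text
9.1833 [528.7  14.5  28.3] [ 2.000e-04 -8.080e-02  9.967e-01 -0.000e+00] [ 0.8  1.1 -1.8] 0.5151399094557082
yaw 189.2669219127024 tilt [4.80274784e-04 1.70688081e-06]
carrier in seat x,y: -2.954160393266171 -0.02782002369580174 bottom z 29.697967514975858
```

Now I'll push on in 1 mm steps until the force shows the stop.

Call:
carry_out(steps=[-0.1,0,0.1,0,0,0,-1,-0.1,0,0.1,0,0,0,-1,0,0,0,0,0,0,-1])

```text
time_s: 9.48
eef_pos: [530.2, 14.7, 26.1]
ee_rot: [-0.0, -0.081, 0.997, 0.0]
force: [0.1, 0.7, -2.7]
grip_width: 0.516
```

```bash
python3 st.py w11
```

```text
9.4833 [530.2  14.7  26.1] [-2.000e-04 -8.070e-02  9.967e-01  0.000e+00] [ 0.1  0.7 -2.7] 0.5155456919714878
yaw 189.2621708100711 tilt [-3.10316746e-04  7.34598302e-05]
carrier in seat x,y: -1.4304542337582784 0.0049103924881765725 bottom z 27.461503395056777
```

Call:
carry_out(steps=[-0.1,0,0,0,0,0,-1,-0.1,0,0,0,0,0,-1,0,0,0,0,0,0,-1])

```text
time_s: 9.78
eef_pos: [532.0, 15.0, 26.2]
ee_rot: [-0.0, -0.081, 0.997, 0.0]
force: [-1.2, -1.3, -1.7]
grip_width: 0.514
```

```bash
python3 st.py w12
```

```text
9.7833 [532.   15.   26.2] [-5.000e-04 -8.080e-02  9.967e-01  0.000e+00] [-1.2 -1.3 -1.7] 0.5144606574093783
yaw 189.26950555282954 tilt [-9.80517589e-04 -4.44604144e-05]
carrier in seat x,y: 0.35001099085342036 0.010157264239050116 bottom z 27.56839841516215
```

Call:
carry_out(steps=[-0.1,0,0,0,0,0,-1,0,0,0,0,0,0,-1,0,0,0,0,0,0,-1])

```text
time_s: 10.08
eef_pos: [532.1, 15.1, 25.9]
ee_rot: [-0.002, -0.081, 0.997, 0.0]
force: [-6.5, -2.6, -2.2]
grip_width: 0.514
```

Call:
carry_out(steps=[-0.1,0,0,0,0,0,-1,0,0,0,0,0,0,-1,0,0,0,0,0,0,-1])

```text
time_s: 10.33
eef_pos: [532.1, 15.1, 25.5]
ee_rot: [-0.003, -0.081, 0.997, 0.0]
force: [-9.0, -5.2, -0.2]
grip_width: 0.515
```

The stop is felt: about 9 N, with the TCP stalled at 532.1. I'll ease off, lower and release.

Call:
carry_out(steps=[0.1,0,0.05,0,0,0,-1,0,0,0.05,0,0,0,-1,0,0,0,0,0,0,-1,0,0,0,0,0,0,0.2,0,0,0,0,0,0,0.3,0,0,0,0,0,0,0.5,0,0,0,0,0,0,0.5,0,0,0,0,0,0,0.5,0,0,0,0,0,0,0.5])

```text
time_s: 11.08
eef_pos: [533.4, 15.2, 25.4]
ee_rot: [0.0, -0.081, 0.997, -0.0]
force: [-0.8, 0.2, -0.4]
grip_width: 0.75
```

```bash
python3 st.py w13
```

```text
11.0833 [533.4  15.2  25.4] [ 2.000e-04 -8.080e-02  9.967e-01 -0.000e+00] [-0.8  0.2 -0.4] 0.7502077888097048
yaw 189.26664094554437 tilt [ 4.87941408e-04 -4.37397772e-05]
carrier in seat x,y: 1.7892657302348698 -0.03621509845900189 bottom z 26.807321454819448
```

View pics/w13.png

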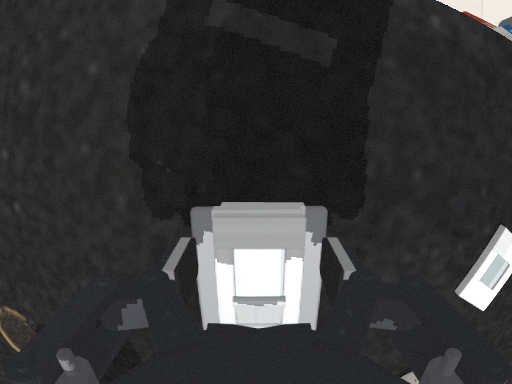

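Released. The fingers are clear on both sides (tips at columns 188 and 330, carrier at 213–307). I'll open further, rise, back off and look.

Call:
carry_out(steps=[0,0,-0.5,0,0,0,0.6,0,0,-1.5,0,0,0,0.7,0,0,-2.5,0,0,0,1,0,0,-3,0,0,0,1,0,0,-3,0,0,0,1,0,0,-3,0,0,0,1,-1,0,-3,0,0,0,1,-3,0,-2,0,0,0,1,-3,0,-1,0,0,0,1,-1,0,0,0,0,0,1,0,0,0,0,0,0,1,0,0,0,0,0,0,1])

```text
time_s: 12.13
eef_pos: [611.8, 28.2, 219.8]
ee_rot: [-0.001, -0.081, 0.997, 0.0]
force: [-0.4, -0.5, 0.3]
grip_width: 0.999
```

```bash
python3 st.py w14
python3 - <<'E'
from h import *
im=cams.capture("scene")[:,:,::-1];cv2.imwrite("pics/scene14.png",cv2.resize(im[170:250,170:270],None,fx=7,fy=7,interpolation=cv2.INTER_CUBIC))
w=cv2.imread("pics/w14.png");cv2.imwrite("pics/w14c.png",cv2.resize(w[60:240,180:340],None,fx=3.3,fy=3.3,interpolation=cv2.INTER_CUBIC))
E
```

```text
12.1333 [611.8  28.2 219.8] [-6.000e-04 -8.090e-02  9.967e-01  1.000e-04] [-0.4 -0.5  0.3] 0.9987227515112829
yaw 189.28156823867963 tilt [-0.0011709  0.0001153]
carrier in seat x,y: 81.23675562569179 0.043474825734278334 bottom z 221.24114392962332
```

View pics/w14c.png

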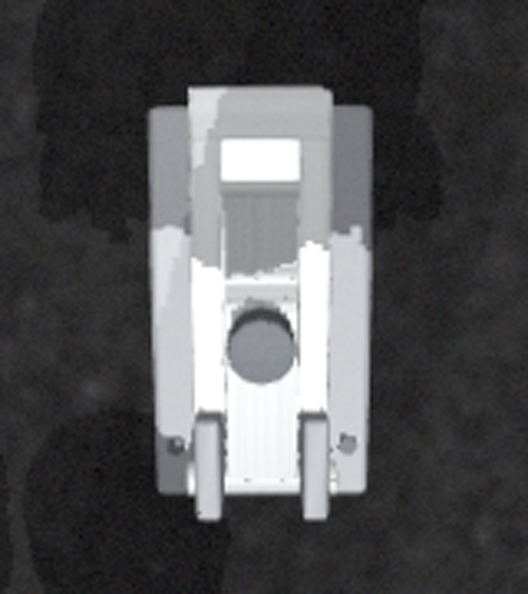

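View pics/scene14.png

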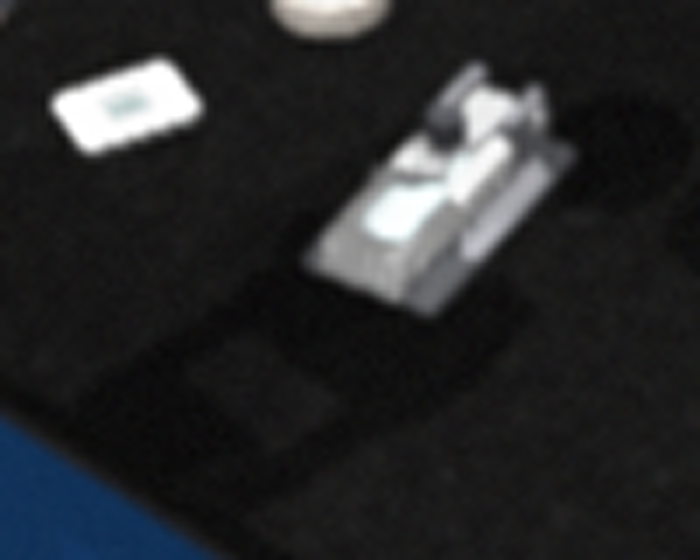

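The carrier sits square on the pile, with its front edge at about crop row 88 and columns 190–331, and the arm over it. One numeric check:

Run:
```python
from h import *
cal=cams.calibration("wrist");s=readout.sense();t=(s['eef_pos'],s['ee_rot'])
f=lambda L:[((x+.5)/3.3-.5+180,(y+.5)/3.3-.5+60) for x,y in L]
u=np.array([np.cos(np.radians(9.35)),np.sin(np.radians(9.35))])
P=cast(cal,f([(190,88),(331,88)]),34,t)[:,:2];B=cast(cal,f([(149,107),(373,107)]),10,t)[:,:2]
print("width",np.linalg.norm(P[0]-P[1]),"base",np.linalg.norm(B[0]-B[1]))
d=P.mean(0)+55*u-(B.mean(0)+51*u);print("carrier rel seat(base)",d@u,d@[-u[1],u[0]])
im=cv2.imread("pics/w14.png");print(s['force'])
```

```text
width 46.33340625399772 base 79.24927936140425
carrier rel seat(base) -0.22505451263024276 -0.16098261612951056
[ 0.30286959 -0.03268138 -0.53549641]
```

```bash
python3 -c "
from rig import finish_job
print(finish_job())"
```

```text
the job is handed in; nothing more can be done
None
```

The loose silver long carrier is on top of the pile in the stand, and I handed the job in at about 12.2 s of the 38 s. I gripped it in its trailing half, slid it under the arm about 3 mm above the pile, and stopped when the stop pushed back with about 9 N. Then I eased off, lowered it, released it and lifted clear.

**Carrier position:** the last wrist picture puts its centre about -0.2 mm lengthwise and -0.2 mm sideways of the seat. It looks square, and its measured width of 46.3 mm at the expected height fits a carrier lying flat on the pile.

**Other parts:** the arm lies over the carrier. No shift of the pile or the short carrier can be seen. The gripper is clear, and the tool force is about zero.

**Not measured:** I didn't measure the arm's joint angle or the exact position of the pile's upper carrier. Both were judged only from the pictures and the low insertion forces. No check failed; seat estimates from the different views differed by about 1–2 mm.

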